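Clamp a wheel hub in its bench fixture

ROBOT

A 6-joint arm with a two-finger parallel gripper is mounted at the origin on the work surface. World frame = base frame: x ahead of the robot, y to its left, z up, the work surface at z = 0. Lengths are in m, angles in rad, forces in N, time in s.
With the tool pointing down it reaches from about 0.35 to 0.925 m from the base axis. Payload 6.4 kg.
Tool frame: the origin (TCP) lies at the very end of the fingers, on their centre line; the grasp point (between the pads) lies 19 mm behind it; z points along the fingers, y is the direction in which the jaws open and shut (so a half turn about z gives the same grasp; the last joint's range is limited). The gripper opens to 85 mm and grips with 20 to 120 N. Pads are 22 mm wide; open, the fingers measure 114 mm over their backs; the gripper's body (76 mm by 85 mm) begins 54 mm behind the grasp point. The pads swing forward as they close: fully open they stand 13 mm farther back than shut.
Start: joints at [0.973, 0.245, 1.558, -0, 1.339, -0.174], TCP at [0.267, 0.593, 0.231] pointing down, gripper open.
Joint ranges: [-3.13, 3.13], [-1.02, 2.26], [0.13, 2.54], [-0.95, 4.09], [0.21, 2.88], [-2.74, 2.74]. Speed limits (rad/s): [2.57, 2.57, 3.14, 3.14, 3.14, 3.14].

INTERFACE

Orientations are given as a unit quaternion [x, y, z, w].
In Python, from workcell import env, optics, job, models gives the robot as it stands.
- The arm moves only by the tool send_rows, never from a script. Its argument "deltas" is a list of rows, each a list of 4 numbers: the shift along the world's x, y, z each as a share of 40 mm, from -1 to 1, then the turn about the world's z as a share of 0.08 rad, from -1 to 1. A call has 1 to 8 rows; each row shifts and turns the commanded pose from where the row before left it; what a row does not reach is not made up. A row lasts 1/12 s, in which the tool goes at most 41.7 mm and 7.16 degrees, less where a joint would pass 70% of its speed; a pose out of reach is approached as far as the arm can. A call with a number of a shift or a turn outside -1 to 1 is refused whole. A call with a gripper value outside its range is refused whole. "fingers" is the gripper command: -1 is shut, 1 is fully open, values between are in proportion, set as the call begins (left out, the last holds). The fingers move at their own pace and stop on an object; "grip_force" is the grip in N (left out, the last holds). Time passes only in rows, so rows that do not move let the fingers close. It gives the time, the measured TCP pose, the force and the opening at its end, in the units of the state.
- env.state(): the state, without advancing time (a new reading comes with each control period).
- optics.read_camera(name): name is "scene" or "top" or "wrist"; returns a dict with "image" (400x640x3 uint8, blue, green, red), "mtx" (3x3 intrinsics, pixels), "cam_to_world" (4x4, takes a point from camera to world coordinates). Camera axes: x right, y down, z forward; pixel columns grow to the right and rows downward; lengths in m; the calibration is good to about 2 mm. A picture is of the moment at which its call begins. There is no depth.
- job.close_job(): hands the job in, once; it reports no verdict.
Trained networks look in the newest picture that a camera, given by its name, has taken for a name from the list of things; names that differ only in an ending like _2 or _b are one class to them, and where a whole thing is asked for, a point or a joint stands for the part that bears it (a point fixed in the world has none). Each returns a list of dicts, best first, with "p" (0 to 1); they miss things now and then, are a little off and sometimes report something else, mostly with a low value. They report only what shows in the picture. A call takes as long as a camera call. They do not tell look-alikes from the thing itself.
- models.cut_out(target, camera): "pixels" (400x640 bool, what is visible of it).
- models.spot_point(target, camera): "at" ([x, y, z] in m, in world coordinates, good to about 4 mm: a listed point, or the origin of a listed thing).
The state is a dict: "t": time; "joint_pos": joint angles; "joint_velocities": joint speeds; "tau": joint torques, N m; "tool_pos": TCP position; "tool_rot": TCP orientation; "force": force on the tool from outside, world axes, zero at the start; "moment": the same for the moment, N m; "width": finger opening in m.
Only numpy, scipy, OpenCV 4.12 (cv2) and the standard library are available. Lean on these libraries where they do the work, as an engineer would, in place of code of your own. Each camera call takes 0.05 s, during which the arm holds its last target.

TASK

The bench has two identical hub fixtures, each with an over-centre toggle clamp standing open. One fixture has a wheel hub lying in its saddles: clamp that hub by pushing the clamp's handle over with a fingertip until it snaps shut and the arm's rubber foot holds the hub. Leave the hub seated in its saddles and the clamp of the empty fixture open.

Things in the scene. Friction and masses are not known exactly. Their poses are not given: they have to be found in the camera images.
- hub_station: The fixture holding the hub: fixed aluminium plate 170x120x12 mm with V saddles and a toggle clamp; an identical one stands empty. Origin: under the plate, 5 mm to +x of its centre; z up. Saddles hold the axle at x 30, z 40 mm. Clamp pivot (turns about y) at x -50, y 0, z 76 mm between steel cheeks 34 mm long, 38 wide, 90 high. Black ball knob, 32 mm across, ends a 90 mm handle.
- hub_clamp (a joint): hub_station's clamp, rad. 0 open: handle leans back, knob centre x -93, y 0, z 155 mm, arm with rubber foot raised. Push the knob to +x (towards the hub): upright it is at x -50, z 166; shut (about 0.9, foot on hub) x -15, z 159. Handle and arm are one rigid L. Over-centre spring: opens below 0.35, snaps shut by itself beyond 0.55. About 4 to 8 N at the knob moves it.
- hub: Loose aluminium wheel hub, 0.3 kg, lying across hub_station's saddles: shell 28 mm thick, two flanges 44 mm across and 56 mm apart, steel axle 12 mm thick, 108 mm long. Origin: its middle, on the axle's line; y along the axle. Another hub stands on end on the bench and is not part of the job.
- spare_clamp (a joint): Angle of the identical toggle clamp on the empty fixture, rad: 0 open, 0.95 shut. It stands open at 0 and is to stay open.
Not all that is in view belongs to the job. Leave any orange look-alike of the hub_station alone.

How it is judged:
At the end, for the whole second after the job is handed in: The clamp of the fixture with the hub is shut (joint above 0.8 rad); the hub lies at rest in the saddles (within 12 mm in x, 15 mm in y and 10 mm in z of its seat at x 30, y 0, z 40 mm of hub_station); the empty fixture's clamp is open (joint below 0.2 rad) (value of joint hub_clamp above 0.8 rad and value of joint spare_clamp below 0.2 rad and x of hub in the frame of hub_station between 0.018 and 0.042 m and y of hub in the frame of hub_station between -0.015 and 0.015 m and z of hub in the frame of hub_station between 0.03 and 0.05 m and linear speed of hub below 0.05 m/s); the robot touches nothing.
It fails at once if the empty fixture's clamp is pushed over (beyond 0.4 rad) (value of joint spare_clamp above 0.4 rad).
It also fails if it takes over 27 s, if anything falls off the work surface, if the arm or the gripper's body presses on something with over 40 N, if the wrist force passes 120 N, or if a joint passes its speed limit or range.

## Working session

There is one attempt and no reset: what is moved stays moved. The work goes in short steps, Python scripts to look and compute and a tool call to move; the robot and the scene stay as the last step left them, time stands still between calls to the robot, and variables do not carry over. Pictures are saved under pics/ and viewed, and the job is handed in when it is done.

Besides the shell and the picture viewer there is one more tool, called after "Call:" by a JSON object that holds its "api" and its "payload", one argument or row to a line. send_rows: Moves the arm, as the interface text tells. Shift numbers are shares of 40 mm and turn numbers shares of 0.08 rad, none past 1 either way. Its arguments: {"type":"object","properties":{"deltas":{"type":"array","items":{"type":"array","items":{"type":"number","minimum":-1,"maximum":1}}},"fingers":{"type":"number"},"grip_force":{"type":"number"}},"required":["deltas"]}

```bash
mkdir -p pics
python3 - <<'E'
from workcell import env, optics, job, models
import cv2
for c in ("scene","top"):
    r=optics.read_camera(c); cv2.imwrite(f"pics/{c}0.png",r["image"])
    M=r["cam_to_world"]; print(c,M[:3,3].round(3))
    for t in ("hub_station","hub","hub_clamp","spare_clamp"):
        try:
            for d in models.spot_point(t,c): print(t,d["at"],round(d["p"],2))
        except Exception as e: print(t,e)
s=env.state();print(s["t"],s["tool_pos"],s["tool_rot"],s["width"])
E
```

```text
scene [ 0.936 -0.222  0.715]
hub_station [0.2822, 0.2374, 0.0021] 0.82
hub_station [0.5504, 0.1498, -0.0002] 0.74
hub [0.5829, 0.1373, 0.0381] 0.56
hub_clamp it knows: hub, hub_station
spare_clamp it knows: hub, hub_station
top [ 0.342 -0.028  1.295]
hub_station [0.2806, 0.2375, 0.0001] 0.78
hub_station [0.5522, 0.1482, -0.0005] 0.77
hub_station [0.5801, 0.136, 0.0379] 0.52
hub [0.5837, 0.1374, 0.0376] 0.57
hub [0.5518, 0.1533, -0.0002] 0.4
hub_clamp it knows: hub, hub_station
spare_clamp it knows: hub, hub_station
0.3 [0.26719135 0.59232894 0.23090418] [ 2.10339828e-01  9.77628268e-01 -3.31880192e-04 -1.29770089e-04] 0.08514008686529967
```

View pics/scene0.png

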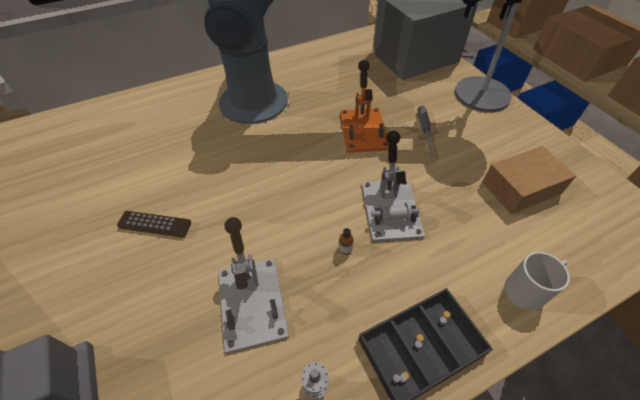

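View pics/top0.png

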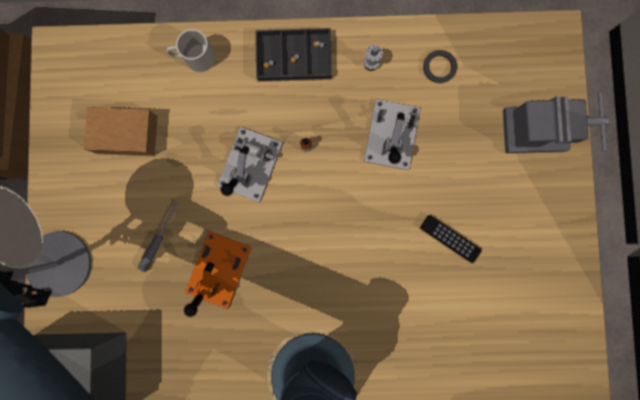

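Candidates: the orange look-alike at scene (365,130), the grey fixture with a hub at scene (390,205) / top (250,165), and the grey empty fixture at scene (250,305) / top (393,135). A spare hub stands at scene (315,378). I choose the grey one with the hub, and will check it in a crop and measure its yaw.

```bash
cat > h.py <<'E'
import numpy as np, cv2
def proj(r,P):
    M=np.linalg.inv(r["cam_to_world"]); c=np.atleast_2d(P)@M[:3,:3].T+M[:3,3]
    u=c@np.array(r["mtx"]).T; return u[:,:2]/u[:,2:]
def onplane(r,uv,z):
    d=np.c_[np.atleast_2d(uv),np.ones(len(np.atleast_2d(uv)))]@np.linalg.inv(r["mtx"]).T@np.array(r["cam_to_world"])[:3,:3].T
    o=np.array(r["cam_to_world"])[:3,3]; return o+d*((z-o[2])/d[:,2:])
def st(P,o,yaw):
    c,s=np.cos(yaw),np.sin(yaw); P=np.atleast_2d(P); return np.c_[o[0]+c*P[:,0]-s*P[:,1],o[1]+s*P[:,0]+c*P[:,1],P[:,2]]
E
python3 - <<'E'
from workcell import env, optics, job, models
import cv2,numpy as np
from h import *
o=[.551,.149]
for c,(x0,y0,x1,y1) in (("scene",(330,110,450,260)),("top",(200,110,300,210))):
    r=optics.read_camera(c)
    best=[d for d in models.cut_out("hub_station",c)]
    for d in best:
        m=np.array(d["pixels"]); v,u=np.nonzero(m)
        if c=="top" and 220<u.mean()<280:
            p=onplane(r,np.c_[u,v],.012)[:,:2]; print(c,d["p"],len(u),cv2.minAreaRect((p*1000).astype(np.float32)))
    im=cv2.resize(r["image"][y0:y1,x0:x1],None,fx=4,fy=4,interpolation=cv2.INTER_CUBIC)
    for yaw,col in ((-.36,(0,0,255)),(-.42,(0,255,0)),(-.48,(255,0,0))):
        q=st([[-90,-60,12],[80,-60,12],[80,60,12],[-90,60,12],],o,yaw)if 0 else st(np.array([[-90,-60,12],[80,-60,12],[80,60,12],[-90,60,12],[-93,0,155],[30,0,40]])/1000,o,yaw)
        u=(proj(r,q)-[x0,y0])*4
        cv2.polylines(im,[u[:4].astype(int)],True,col,1)
        for k in u[4:]: cv2.circle(im,tuple(k.astype(int).tolist()),4,col,-1)
    cv2.imwrite(f"pics/crop_{c}.png",im)
E
```

```text
top 0.76 2684 ((542.478515625, 154.16592407226562), (122.17889404296875, 187.21258544921875), 68.33245086669922)
```

View pics/crop_scene.png

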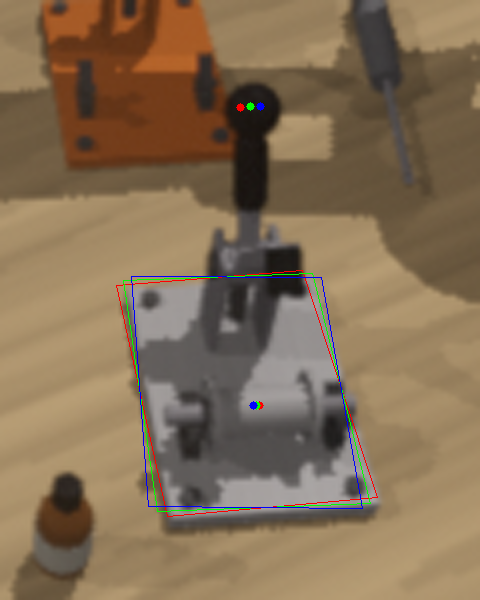

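View pics/crop_top.png

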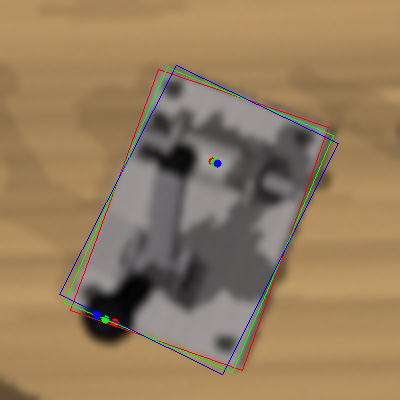

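The crop confirms the choice: a hub lies in this fixture's saddles, with the knob at crop (252,110) and a yaw near -0.39. The lamp post looks close to the start pose, so I check clearances next.

Run:
```python
from workcell import env, optics
import cv2,numpy as np
from h import *
R={c:optics.read_camera(c) for c in("scene","top","wrist")}
cv2.imwrite("pics/wrist0.png",R["wrist"]["image"])
r=R["scene"]
print("scene lamp base",onplane(r,[[484,93]],0.01).round(3),"orange knob",onplane(r,[[364,66]],.155).round(3))
print("scene lamp post hi",onplane(r,[[512,10]],0.2).round(3),onplane(r,[[512,10]],0.3).round(3))
print("brick",onplane(r,[[485,178],[552,150],[573,180]],.06).round(3))
r=R["top"]; print("top lamp base",onplane(r,[[60,262]],.01).round(3),"lamp head",onplane(r,[[0,230]],.4).round(3), "screwdr",onplane(r,[[145,265]],.02).round(3),"empty",onplane(r,[[393,135]],.012).round(3),"okn",onplane(r,[[190,310]],.155).round(3))
for c in("scene","top"): print(c,proj(R[c],[[.267,.592,.231],[.267,.592,.32]]).round(0))
k=st(np.array([[-93,0,155],[-150,0,155],[-62,0,155],[-15,0,159]])/1000,[.551,.149],-.39);print(k.round(3))
for c in("scene","top"): print(c,proj(R[c],k).round(0))
```

```text
scene lamp base [[0.306 0.661 0.01 ]] orange knob [[0.196 0.273 0.155]]
scene lamp post hi [[0.201 0.78  0.2  ]] [[0.344 0.585 0.3  ]]
brick [[0.604 0.372 0.06 ]
 [0.609 0.587 0.06 ]
 [0.702 0.551 0.06 ]]
top lamp base [[0.304 0.651 0.01 ]] lamp head [[0.376 0.557 0.4  ]] screwdr [[0.291 0.425 0.02 ]] empty [[ 0.615 -0.228  0.012]] okn [[0.192 0.273 0.155]]
scene [[482.  24.]
 [494. -12.]]
top [[ 33. 283.]
 [  7. 287.]]
[[0.465 0.184 0.155]
 [0.412 0.206 0.155]
 [0.494 0.173 0.155]
 [0.537 0.155 0.159]]
scene [[391. 137.]
 [387. 120.]
 [394. 146.]
 [399. 161.]]
top [[227. 190.]
 [218. 213.]
 [232. 178.]
 [239. 159.]]
```

View pics/wrist0.png

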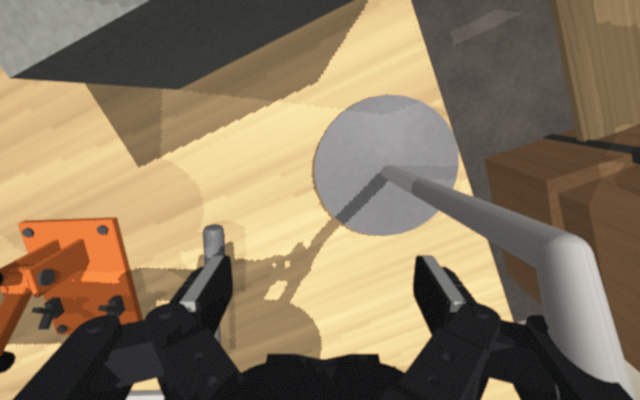

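Call:
{"api": "send_rows", "payload": {
  "deltas": [
    [-0.4, -0.9, 0.1, 0],
    [-0.4, -0.9, 0.1, 0],
    [-0.4, -0.9, 0.1, 0],
    [-0.4, -0.9, 0.1, 0],
    [-0.4, -0.9, 0, 0]
  ],
  "fingers": -1
}}

```text
t: 1.07
tool_pos: [0.1867, 0.4113, 0.2478]
tool_rot: [0.21, 0.978, 0.001, 0.0]
force: [0.7, -0.7, 0.4]
width: 0.0256
```

Call:
{"api": "send_rows", "payload": {
  "deltas": [
    [0.67, -0.63, 0, 0],
    [0.67, -0.63, 0, 0],
    [0.67, -0.63, 0, 0],
    [0.67, -0.63, 0, 0],
    [0.67, -0.63, 0, 0],
    [0.67, -0.63, 0, 0],
    [0.67, -0.63, 0, 0],
    [0.67, -0.63, 0, 0]
  ]
}}

```text
t: 1.73
tool_pos: [0.4028, 0.2094, 0.2477]
tool_rot: [0.21, 0.978, 0.0, 0.0]
force: [-0.5, 0.2, -0.3]
width: 0.0
```

Call:
{"api": "send_rows", "payload": {
  "deltas": [
    [0, 0, 0, 0],
    [0, 0, 0, 0]
  ]
}}

```text
t: 1.9
tool_pos: [0.4026, 0.2097, 0.2474]
tool_rot: [0.212, 0.977, 0.0, -0.0]
force: [0.4, -0.4, 0.1]
width: 0.0002
```

Run:
```python
from workcell import env, optics
import cv2,numpy as np
from h import *
k=st(np.array([[-93,0,155],[-50,0,76],[30,0,40]])/1000,[.551,.149],-.39)
for c in("wrist","scene"):
    r=optics.read_camera(c); im=r["image"].copy()
    for q in proj(r,k): cv2.circle(im,tuple(q.astype(int).tolist()),3,(0,0,255),-1)
    cv2.imwrite(f"pics/{c}1.png",im)
```

```text
(no output)
```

View pics/wrist1.png

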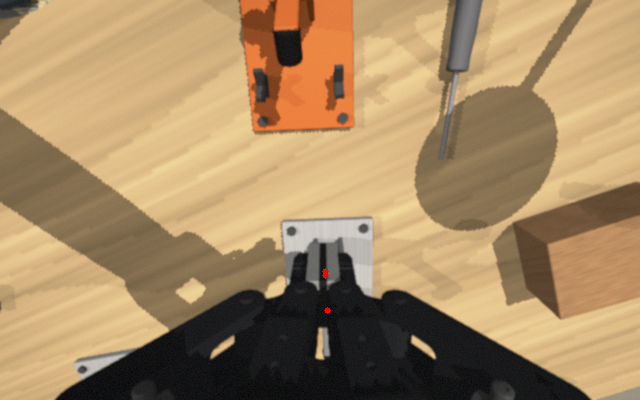

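View pics/scene1.png

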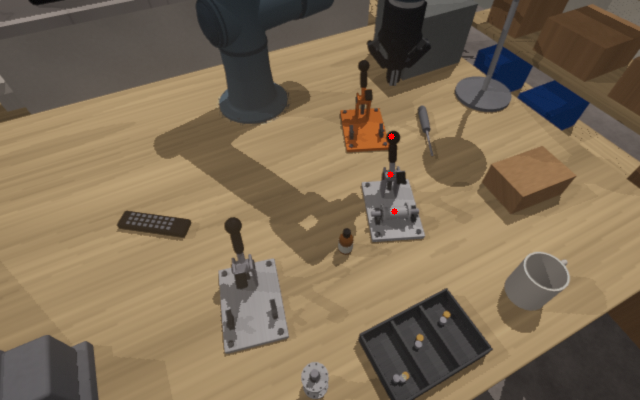

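The wrist view shows the fixture straight ahead with its plate centre at column 327, and the scene overlay at (391,137) lands on the knob. The tool is lined up, so I descend and push.

Call:
{"api": "send_rows", "payload": {
  "deltas": [
    [0, 0, -0.87, 0],
    [0, 0, -0.87, 0],
    [0, 0, -0.87, 0],
    [0, 0, 0, 0]
  ]
}}

```text
t: 2.33
tool_pos: [0.3957, 0.2108, 0.1363]
tool_rot: [0.209, 0.978, -0.003, -0.006]
force: [-1.4, 0.6, -1.3]
width: 0.0001
```

Call:
{"api": "send_rows", "payload": {
  "deltas": [
    [0.28, -0.115, 0, 0],
    [0.28, -0.115, 0, 0],
    [0.28, -0.115, 0, 0],
    [0.28, -0.115, 0, 0],
    [0, 0, 0, 0]
  ]
}}

```text
t: 2.75
tool_pos: [0.4499, 0.1924, 0.1454]
tool_rot: [0.211, 0.977, 0.001, 0.002]
force: [-1.3, 3.5, 0.3]
width: 0.0001
```

Call:
{"api": "send_rows", "payload": {
  "deltas": [
    [0.23, -0.095, 0, 0],
    [0.23, -0.095, 0, 0],
    [0.23, -0.095, 0, 0]
  ]
}}

```text
t: 3.0
tool_pos: [0.4754, 0.181, 0.144]
tool_rot: [0.21, 0.978, 0.0, 0.001]
force: [-0.3, 0.8, 1.4]
width: 0.0
```

Run:
```python
from workcell import env, optics
import cv2
r=optics.read_camera("scene"); cv2.imwrite("pics/s2.png",cv2.resize(r["image"][60:260,320:480],None,fx=3.6,fy=3))
s=env.state();print(s["t"],s["tool_pos"],s["force"])
```

```text
3.05 [0.47705822 0.18010909 0.144106  ] [ 0.17376254 -1.73245573  0.58003474]
```

View pics/s2.png

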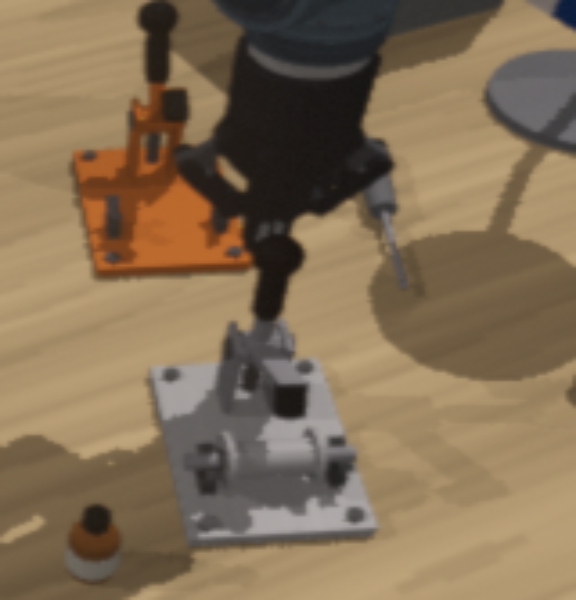

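The knob, at crop (275,255), is nearly upright and the foot is coming down. I push on past centre.

Call:
{"api": "send_rows", "payload": {
  "deltas": [
    [0.23, -0.095, 0, 0],
    [0.23, -0.095, 0, 0],
    [0.23, -0.095, 0, 0],
    [0, 0, 0, 0],
    [0, 0, 0, 0],
    [0, 0, 0, 0]
  ]
}}

```text
t: 3.55
tool_pos: [0.5015, 0.1697, 0.1426]
tool_rot: [0.21, 0.978, -0.0, -0.0]
force: [-0.5, 0.8, -0.5]
width: -0.0001
```

Run:
```python
from workcell import env, optics
import cv2
r=optics.read_camera("scene"); cv2.imwrite("pics/s3.png",cv2.resize(r["image"][60:260,320:480],None,fx=3.6,fy=3))
s=env.state();print(s["t"],s["tool_pos"],s["force"])
```

```text
3.6 [0.50133739 0.16976198 0.14264161] [ 0.60959004  0.15166255 -0.52576188]
```

View pics/s3.png

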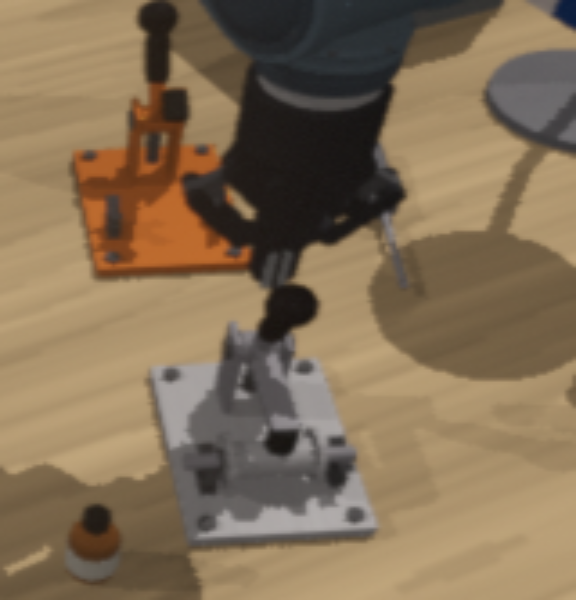

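The clamp has snapped shut: the foot sits on the hub at crop (282,440) and the knob leans forward at (290,305). I back away and go up.

Call:
{"api": "send_rows", "payload": {
  "deltas": [
    [-0.5, 0.2, 0, 0],
    [-0.7, 0.3, 0, 0],
    [-0.7, 0.3, 0.5, 0],
    [0, 0, 0.9, 0],
    [0, 0, 0.9, 0],
    [0, 0, 0, 0],
    [0, 0, 0, 0]
  ]
}}

```text
t: 4.18
tool_pos: [0.4267, 0.2023, 0.2376]
tool_rot: [0.21, 0.978, 0.001, 0.003]
force: [0.4, 0.2, -0.0]
width: -0.0
```

Run:
```python
from workcell import env, optics, models
import cv2,numpy as np
from h import *
o=[.551,.149]
for c in("scene","top"):
    r=optics.read_camera(c)
    k=st(np.array([[-15,0,159],[30,0,40]])/1000,o,-.39)
    im=r["image"].copy()
    x0,y0,x1,y1=(320,60,480,260) if c=="scene" else (200,110,300,210)
    cv2.imwrite(f"pics/{c}4.png",cv2.resize(im[y0:y1,x0:x1],None,fx=3,fy=3)); print(c,(proj(r,k)-[x0,y0])*3)
    for d in models.spot_point("hub",c):
        p=np.array(d["at"])-[*o,0]; a=-.39
        print("hub local",(p[0]*np.cos(a)+p[1]*np.sin(a)).round(4),(-p[0]*np.sin(a)+p[1]*np.cos(a)).round(4),p[2],d["p"])
    if c=="scene": cv2.imwrite("pics/scene5.png",im)
s=env.state();print(s["t"],s["tool_pos"],s["force"])
```

```text
scene [[236.68504258 302.61860275]
 [223.67820133 454.19823057]]
hub local 0.0315 0.0006 0.0368 0.67
top [[118.48590516 146.86707266]
 [160.20155221 121.38320286]]
hub local 0.0347 -0.0019 0.0365 0.68
4.3833 [0.42471043 0.2014849  0.23307552] [-0.29810069 -0.17544213 -0.05845948]
```

View pics/scene5.png

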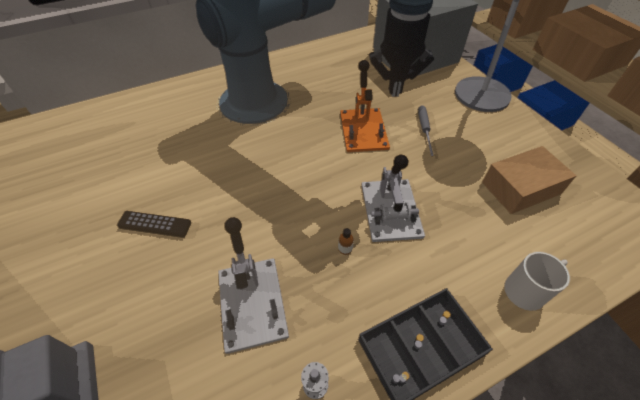

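View pics/scene4.png

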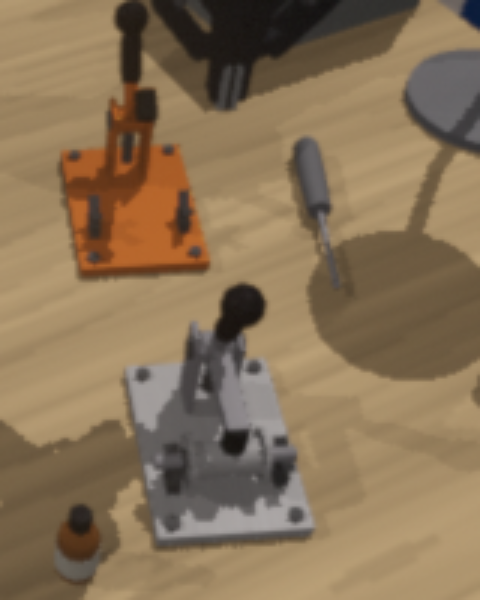

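View pics/top4.png

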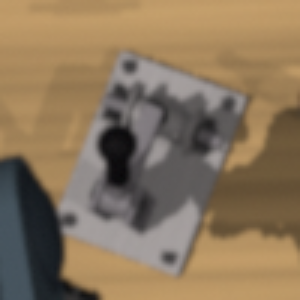

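The knob is at crop (241,305) against a predicted shut position of (237,303). The foot is on the hub, the hub is seated, the spare clamp is open at scene (234,226), and the robot is clear of everything.

```bash
python3 -c "
from workcell import job
print(job.close_job())"
```

```text
the job is handed in; nothing more can be done
None
```

I clamped the hub in the grey fixture that holds it: with closed fingers I pushed the knob over until the clamp snapped shut, then backed the arm away and up. I handed the job in at about 4.4 s, and the hand-in gave no verdict.

**Clamp shut:** the knob sits within a few pixels of its predicted shut position, and the rubber foot is on the hub.

**Hub seated:** the networks put it at x 31–35, y -2 to +1, z 37 mm of the fixture, against a seat of 30, 0, 40. That is within the limits and the networks' roughly 4 mm error.

**Other fixtures:** the empty fixture's clamp and the orange look-alike are untouched, and the empty clamp still stands open.

**Robot:** it touches nothing. The force readings after each move stayed under 4 N, and were about 0.3 N at the end. No check failed or disagreed.

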